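Load the label spool into the rewinder

TASK

Take the full label spool out of its parking stand and load it into the label rewinder: slide its stem down the drive tube and, pressing only lightly, turn it until its blade drops into the hidden drive slot and the flange is flush on the tube's rim, then let go. Do not force it, and leave the used-up spool in its stand and the carton and tape roll where they are.

Things in the scene. Friction and masses are not known exactly. Their poses are not given: they have to be found in the camera images.
- full_spool_grip (a point): Full label spool, loose, 0.24-0.39 kg, upright in one of two stands. Grey flange disc 84 dia x 4; on it a white paper roll 74 dia x 24; on that a grey wing to grip, 50 long x 16 thick x 44 high. Point: on the spool's axis, mid wing, 24 above the roll's top, 20 below the wing's top, 52 above the flange's underside. x along the wing (within 40 degrees of world x at first), y across it, z up.
- full_spool_tip (a point): Lowest point of the full spool, on its axis, 62 below the flange's underside (114 below the grip point). Below the flange hangs a round stem 28 dia x 48 long, and under the stem a flat steel blade 26 long x 5 thick x 14 high, parallel to the wing. x along the blade, z up.
- used_spool_grip (a point): The same grip point on the used-up spool, upright in the other stand, to be left there: as the full spool, but its paper roll is only 48 dia; 0.18 kg.
- tube_mouth (a point): Centre of the rewinder's drive tube mouth, in the rim's plane, 115 above the bench. Upright steel tube, 48 outside, bore 30.4, mouth flared to 38.4 over its top 8; it rises 65 from the casing. The spool's flange sits flush on the rim when fully home; until the blade finds the slot below, the flange stands about 12.5 above the rim. x, z as the rewinder's.
- dog_top (a point): Middle, on the tube's axis, of the flat top of the black drive dog down inside the tube, 49.5 below the rim. It is braked and does not turn. One straight slot across it, 7.5 wide, 15.5 deep: the blade goes in when parallel within about 5 degrees. The slot's direction is NOT measured: anywhere within 52 degrees either side of this point's x (the rewinder's x); either end of the blade may lead.
- rewinder: Label rewinder, fixed: grey casing 210 x 160, top 50 above the bench. Origin: on the bench under the tube's axis. x: level, from the front with the dial to the back; z up. A guide post 18 thick stands at x +100, y +55 from the tube's axis, its top 10 above the tube's rim.
- stand_a: Parking stand of the full spool, dark steel, fixed: 110 square foot 12 thick and an upright tube of the same bore and flared mouth as the rewinder's; its rim is 85 above the bench and carries the spool's flange. It may be on the left or the right. Origin: centre of the underside.
- stand_b: Parking stand of the used-up spool, alike, on the other side.
- carton: Small closed cardboard carton 90 x 130 x 60 high on the bench, a bystander. Origin: centre of its underside.
- tape_roll: Roll of packing tape lying flat on the bench, 100 dia x 48 high, a bystander. Origin: centre of its underside.
Mind the look-alikes: they are no part of the job. What is shaped like the part that bears full_spool_grip but red is not meant. What is shaped like the part that bears used_spool_grip but pink is not meant.

How it is judged:
At the end, for the whole second after the job is handed in: The full spool stands upright (within 3.4 degrees) in the rewinder's tube, on its axis within 6 mm, with its flange down on the rim (gap under 3.5 mm), released; the used-up spool is still in its stand (moved under 10 mm) and the carton and tape roll have moved less than 30 mm (z of full_spool_grip in the frame of tube_mouth between 0.048 and 0.0555 m and horizontal distance between full_spool_grip and tube_mouth below 0.006 m and angle between each of full_spool_grip, used_spool_grip's own z axis and vertical below 0.06 rad and horizontal distance between used_spool_grip and stand_b below 0.006 m and distance of used_spool_grip from where it was at the start of the episode below 0.01 m and distance of each of carton, tape_roll from where it was at the start of the episode below 0.03 m); the robot touches nothing.
It fails at once if the spool is forced: it presses on the rewinder with more than 60 N (contact force between full_spool and rewinder above 60 N).
It fails at once if the used-up spool is moved more than 30 mm (distance of used_spool_grip from where it was at the start of the episode above 0.03 m).
It fails at once if the carton is pushed more than 30 mm (distance of carton from where it was at the start of the episode above 0.03 m).
It fails at once if the tape roll is pushed more than 30 mm (distance of tape_roll from where it was at the start of the episode above 0.03 m).
It also fails if it takes over 64 s, if anything falls off the work surface, if the arm or the gripper's body presses on something with over 40 N, if the wrist force passes 120 N, or if a joint passes its speed limit or range.

ROBOT

A 6-joint arm with a two-finger parallel gripper is mounted at the origin on the work surface. World frame = base frame: x ahead of the robot, y to its left, z up, the work surface at z = 0. Lengths are in m, angles in rad, forces in N, time in s.
With the tool pointing down it reaches from about 0.35 to 0.975 m from the base axis. Payload 4.9 kg.
Tool frame: the origin (TCP) lies midway between the tips of the shut fingers; the grasp point (between the pads) lies ctrl.tcp_to_grasp behind it (ctrl.tcp_to_grasp is the distance from the TCP to the grasp point, in m); z points along the fingers, y is the direction in which the jaws open and shut (so a half turn about z gives the same grasp; the last joint's range is limited). The gripper opens to 85 mm and grips with 20 to 120 N. Pads are 22 mm wide; open, the fingers measure 114 mm over their backs; the gripper's body (76 mm by 85 mm) begins 54 mm behind the grasp point. The pads swing forward as they close: fully open they stand 13 mm farther back than shut.
Start: joints at [-1.233, 0.053, 1.613, -0, 1.476, -0.119], TCP at [0.276, -0.561, 0.231] pointing down, gripper open.
Joint ranges: [-3.01, 3.01], [-1.01, 2.22], [0.06, 2.58], [-1.02, 4.17], [0.09, 2.62], [-3.14, 3.14]. Speed limits (rad/s): [2.57, 2.57, 3.14, 3.14, 3.14, 3.14].

INTERFACE

Orientations are given as a rotation vector (axis times angle).
In Python, from station import ctrl, get_image, calibration, finish_job, models gives the robot as it stands.
- The arm moves only by the shell command python3 -m creep 'ROWS' [FORCE]. ROWS is JSON, a list of rows, each a list of 7 numbers: the opening, from 0 (shut) to 1 (fully open), then the shift along the tool's x, y, z in m, then the turn, a rotation vector about the tool's x, y, z in degrees. A call has 1 to 20 rows; each row shifts and turns the commanded pose from where the row before left it, along the tool's axes as they then stand; what a row does not reach is not made up. A row lasts 1/10 s, in which the tool goes at most 50 mm and 8.59 degrees, less where a joint would pass 70% of its speed; a pose out of reach is approached as far as the arm can. A call with a gripper value outside its range is refused whole. The fingers move at their own pace and stop on an object; FORCE is the grip in N (left out, the last holds). Time passes only in rows, so rows that do not move let the fingers close. It gives the time, the measured TCP pose, the force and the opening at its end, in the units of the state.
- ctrl.get_obs(): the state, without advancing time (a new reading comes with each control period).
- get_image(name): name is "scene" or "side" or "wrist"; returns the picture (420x560x3 uint8, red, green, blue); there is no depth.
- calibration(name): a dict with "mtx" (3x3 intrinsics, pixels), "k1" (the pictures are not rectified: a ray, as slopes to the right and down, at radius r is drawn at 1 + k1 r^2 times it, then the intrinsics apply), "R" (3x3) and "t" (3): a world point X has camera coordinates R X + t. Camera axes: x right, y down, z forward; pixel columns grow to the right and rows downward; lengths in m; the calibration is good to about 2 mm. A picture is of the moment at which its call begins: read the wrist's pose just before it. calibration takes no time and is no camera call; for the wrist camera it gives the pose at the moment of the call.
- finish_job(): hands the job in, once; it reports no verdict.
Trained networks look in the newest picture that a camera, given by its name, has taken for a name from the list of things; names that differ only in an ending like _2 or _b are one class to them, and where a whole thing is asked for, a point or a joint stands for the part that bears it (a point fixed in the world has none). Each returns a list of dicts, best first, with "conf" (0 to 1); they miss things now and then, are a little off and sometimes report something else, mostly with a low value. They report only what shows in the picture. A call takes as long as a camera call. They do not tell look-alikes from the thing itself.
- models.search_frame(camera, name): "extent" ([left, top, right, bottom] in pixels, round what is visible of it).
The state is a dict: "t": time; "q": joint angles; "dq": joint speeds; "effort": joint torques, N m; "tool_pos": TCP position; "tool_rot": TCP orientation; "contact_force": force on the tool from outside, world axes, zero at the start; "wrist_torque": the same for the moment, N m; "opening": finger opening in m.
Only numpy, scipy, OpenCV 4.12 (cv2) and the standard library are available. Lean on these libraries where they do the work, as an engineer would, in place of code of your own. Each camera call takes 0.05 s, during which the arm holds its last target. There are 200 camera calls.

## Working session

There is one attempt and no reset: what is moved stays moved. The work goes in short steps, Python scripts to look and compute and a shell command to move; the robot and the scene stay as the last step left them, time stands still between calls to the robot, and variables do not carry over. Pictures are saved under pics/ and viewed, about 8 in all and at most 12, crops included, and the job is handed in when it is done.

```bash
ls; mkdir -p pics; python3 - <<'E'
from station import ctrl,get_image,calibration,models
import cv2,numpy as np
print(ctrl.get_obs(), ctrl.tcp_to_grasp)
for c in ["scene","side"]:
    im=get_image(c); cv2.imwrite(f"pics/{c}0.png",im[:,:,::-1])
    k=calibration(c); print(c,k['k1'],(-k['R'].T@k['t']).round(3))
    for n in ["full_spool_grip","used_spool_grip","tube_mouth","rewinder","stand_a","carton","tape_roll"]:
        try: print(n,[(np.round(d['extent']).astype(int).tolist(),round(d['conf'],2)) for d in models.search_frame(c,n)])
        except Exception as e: print(n,e)
E
```

```text
pics
{'t': 0.0, 'q': array([-1.23299832e+00,  5.33353227e-02,  1.61432013e+00, -9.26240676e-06,
        1.47597570e+00, -1.19037417e-01]), 'dq': array([-0.00043262,  0.00069738, -0.00061792, -0.00025801, -0.0003638 ,
       -0.00067245]), 'effort': array([ 1.39732951e-03, -3.93679655e+01, -3.70176530e+01, -2.54661904e-05,
        7.12899680e-03,  6.93886079e-06]), 'tool_pos': array([ 0.27546146, -0.56032291,  0.23006075]), 'tool_rot': array([-3.05801958e+00, -7.10914364e-01,  3.63705487e-04]), 'contact_force': array([-0.38598363,  0.38001499, -0.45131808]), 'wrist_torque': array([ 0.01466516,  0.06339036, -0.03111757]), 'opening': 0.08536388788136123} 0.0187
scene -0.12195731814099348 [1.221 0.189 1.049]
full_spool_grip [([405, 214, 440, 254], 0.9), ([350, 194, 380, 229], 0.59)]
used_spool_grip [([142, 163, 168, 202], 0.88), ([156, 132, 185, 170], 0.72)]
tube_mouth [([216, 197, 280, 273], 0.76), ([350, 191, 380, 228], 0.47), ([121, 238, 162, 275], 0.37)]
rewinder [([216, 194, 286, 274], 0.64)]
stand_a [([338, 211, 380, 254], 0.87), ([141, 190, 187, 223], 0.66)]
carton [([325, 271, 391, 331], 0.55), ([142, 191, 188, 223], 0.36), ([338, 212, 382, 257], 0.32)]
tape_roll [([122, 235, 161, 274], 0.64)]
side -0.025232458000189657 [0.428 0.695 0.733]
full_spool_grip [([269, 271, 318, 321], 0.94), ([232, 358, 285, 420], 0.73)]
used_spool_grip [([311, 113, 336, 142], 0.85), ([364, 119, 391, 163], 0.77)]
tube_mouth [([240, 178, 336, 240], 0.89)]
rewinder [([241, 174, 336, 242], 0.83)]
stand_a [([252, 310, 326, 359], 0.9), ([301, 142, 340, 168], 0.57)]
carton [([145, 262, 222, 347], 0.68), ([273, 274, 318, 320], 0.22)]
tape_roll [([246, 128, 279, 160], 0.88)]
```

```bash
python3 - <<'E'
import cv2,numpy as np
a=cv2.imread("pics/scene0.png");b=cv2.imread("pics/side0.png")
c=cv2.resize(a[110:350,100:460],None,fx=2.2,fy=2.2,interpolation=cv2.INTER_CUBIC);cv2.imwrite("pics/v1.png",c)
c=cv2.resize(b[100:420,130:430],None,fx=1.87,fy=1.87,interpolation=cv2.INTER_CUBIC);cv2.imwrite("pics/v2.png",c)
E
```

```text
(no output)
```

View pics/v1.png

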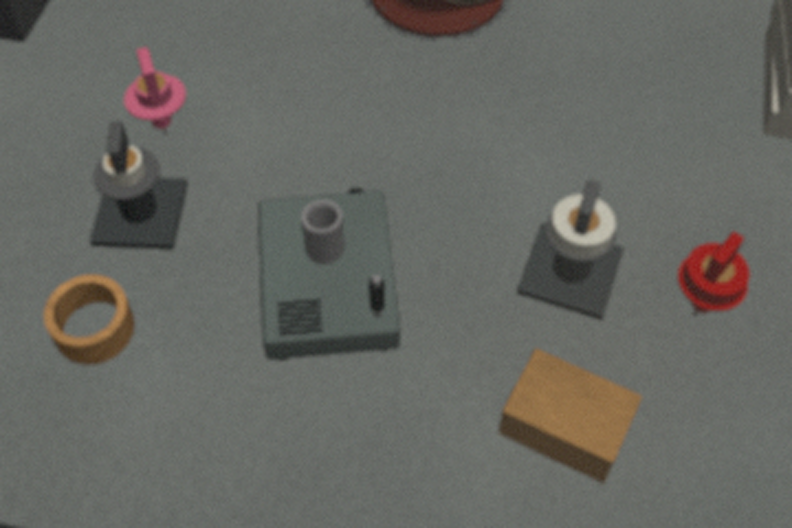

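View pics/v2.png

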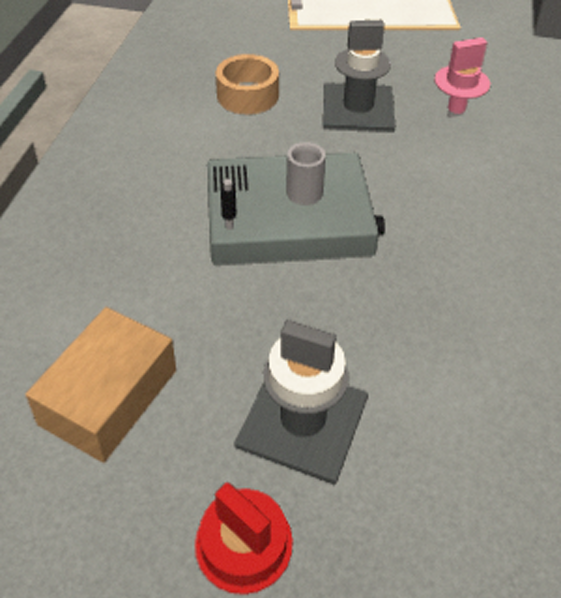

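```bash
cat > h.py <<'E'
import numpy as np,cv2
from station import calibration
def ray(k,u,v):
    d=np.linalg.inv(k['mtx'])@[u,v,1]; p=d[:2].copy()
    for _ in range(20): p=d[:2]/(1+k['k1']*(p@p))
    return k['R'].T@np.r_[p,1], -k['R'].T@k['t']
def onz(k,u,v,z):
    d,c=ray(k,u,v); return c+d*(z-c[2])/d[2]
def proj(k,X):
    c=np.atleast_2d(X)@k['R'].T+k['t']; p=c[:,:2]/c[:,2:]; p=p*(1+k['k1']*(p**2).sum(1))[:,None]
    return p@k['mtx'][:2,:2].T+k['mtx'][:2,2]
E
python3 - <<'E'
from h import *
s=calibration("scene");d=calibration("side")
S=lambda u,v,z:onz(s,100+u/2.2,110+v/2.2,z).round(3)
D=lambda u,v,z:onz(d,130+u/1.87,100+v/1.87,z).round(3)
print("tube",S(322,217,.115),D(306,153,.115))
print("roll",S(583,222,.113),D(308,368,.113))
print("wingtop side ends",D(284,322,.157),D(335,335,.157), "scene far",S(597,182,.157),S(586,182,.157))
print("casing scene bl,br,tr,tl",S(267,344,.05),S(398,334,.05),S(385,192,.05),S(260,202,.05))
print("casing side",D(212,245,.05),D(375,238,.05),D(358,154,.05),D(208,161,.05))
print("used",S(118,125,.157),D(366,22,.157));print("carton",S(570,415,.06),"tape",S(88,300,.048))
E
```

```text
tube [ 0.555 -0.036  0.115] [ 0.551 -0.04   0.115]
roll [0.498 0.262 0.113] [0.488 0.27  0.113]
wingtop side ends [0.515 0.256 0.157] [0.466 0.259 0.157] scene far [0.471 0.269 0.157] [0.474 0.256 0.157]
casing scene bl,br,tr,tl [ 0.696 -0.069  0.05 ] [0.652 0.074 0.05 ] [0.453 0.016 0.05 ] [ 0.501 -0.134  0.05 ]
casing side [0.641 0.08  0.05 ] [0.45  0.022 0.05 ] [ 0.494 -0.132  0.05 ] [ 0.69  -0.069  0.05 ]
used [ 0.501 -0.302  0.157] [ 0.516 -0.301  0.157]
carton [0.719 0.278 0.06 ] tape [ 0.683 -0.295  0.048]
```

```bash
cat >> h.py <<'E'
from scipy.spatial.transform import Rotation as Ro
from station import ctrl
def delta(P,yaw=None,verbose=True):
    "tool-frame shift to TCP position P and turn (deg) so that tool x points along yaw (mod 180), tool z straight down"
    o=ctrl.get_obs(); R=Ro.from_rotvec(o['tool_rot'])
    x=R.as_matrix()[:,0]; cur=np.degrees(np.arctan2(x[1],x[0]))
    if yaw is None: yaw=cur
    yaw=cur+((yaw-cur+90)%180-90)
    a=np.radians(yaw); T=np.array([[np.cos(a),np.sin(a),0],[np.sin(a),-np.cos(a),0],[0,0,-1]]).T
    T=np.column_stack([[np.cos(a),np.sin(a),0],[np.sin(a),-np.cos(a),0],[0,0,-1]])
    turn=np.degrees((R.inv()*Ro.from_matrix(T)).as_rotvec())
    print("t",round(o['t'],2),"tcp",o['tool_pos'].round(4),"yaw",cur.round(2),"q6",o['q'][5].round(2),"tilt",np.degrees(np.arccos(-R.as_matrix()[2,2])).round(2),"F",o['contact_force'].round(1),"op",round(o['opening'],4))
    print("shift mm",(R.inv().apply(np.array(P)-o['tool_pos'])*1000).round(1),"turn",turn.round(2))
E
python3 - <<'E'
from h import *
k=calibration("wrist");R=Ro.from_rotvec(ctrl.get_obs()['tool_rot'])
print("cam in tool",R.inv().apply(-k['R'].T@k['t']-ctrl.get_obs()['tool_pos']).round(3),(k['R']@R.as_matrix()).round(2),k['mtx'].round(0).tolist())
delta([.492,.265,.32],0)
E
```

```text
cam in tool [ 0.083 -0.    -0.142] [[-0.    1.   -0.  ]
 [-0.95 -0.   -0.32]
 [-0.32  0.    0.95]] [[302.0, 0.0, 286.0], [0.0, 302.0, 214.0], [0.0, 0.0, 1.0]]
t 0.8 tcp [ 0.2757 -0.5609  0.2313] yaw 26.17 q6 -0.12 tilt 0.0 F [-0.5 -0.4 -0.5] op 0.0857
shift mm [ 558.5 -645.8  -88.7] turn [ 0.   -0.   26.17]
```

```bash
python3 -m creep '[[1,31,-36,-30,0,0,0],[1,31,-36,-30,0,0,0],[1,31,-36,-30,0,0,0]]' | tail -5; python3 -c "
from h import *
delta([.492,.265,.32],0)"
```

```text
t: 1.1
tool_pos: [0.3076, -0.4368, 0.3119]
tool_rot: [-3.059, -0.71, 0.0]
contact_force: [0.8, 0.6, 0.2]
opening: 0.0856
t 1.1 tcp [ 0.3076 -0.4368  0.3119] yaw 26.12 q6 0.02 tilt 0.05 F [0.8 0.6 0.2] op 0.0856
shift mm [ 474.6 -549.    -7.5] turn [-0.05  0.   26.12]
```

```bash
python3 -m creep '[[1,0.031,-0.036,-0.001,0,0,0],[1,0.031,-0.036,0,0,0,0],[1,0.031,-0.036,0,0,0,0],[1,0.031,-0.036,0,0,0,0],[1,0.031,-0.036,0,0,0,0],[1,0.031,-0.036,0,0,0,0],[1,0.031,-0.036,0,0,0,0],[1,0.031,-0.036,0,0,0,0],[1,0.031,-0.036,0,0,0,0],[1,0.031,-0.036,0,0,0,0],[1,0.031,-0.036,0,0,0,0],[1,0.031,-0.036,0,0,0,0],[1,0.031,-0.036,0,0,0,0],[1,0.031,-0.036,0,0,0,0],[1,0.031,-0.036,0,0,0,0],[1,0,0,0,0,0,6],[1,0,0,0,0,0,7],[1,0,0,0,0,0,7],[1,0,0,0,0,0,6],[1,0,0,0,0,0,0]]' | tail -5; python3 -c "
from h import *
from station import get_image,models
delta([.492,.265,.32],0)
im=get_image('wrist');cv2.imwrite('pics/w1.png',im[:,:,::-1])
k=calibration('wrist')
print(models.search_frame('wrist','full_spool_grip'))
print(proj(k,[[.492,.265,.157],[.492,.265,.113]]))"
```

```text
t: 3.1
tool_pos: [0.4867, 0.2517, 0.3124]
tool_rot: [3.142, 0.005, -0.0]
contact_force: [-0.1, -0.1, -0.1]
opening: 0.0857
t 3.1 tcp [0.4867 0.2517 0.3124] yaw 0.19 q6 1.91 tilt 0.0 F [-0.1 -0.1 -0.1] op 0.0857
shift mm [  5.4 -13.3  -7.6] turn [0.   0.   0.19]
[{'extent': [243.0, 143.5, 312.0, 211.1], 'conf': 0.7}, {'extent': [109.4, 123.2, 186.8, 191.1], 'conf': 0.62}]
[[272.77020234 191.95964185]
 [274.32754308 182.34036223]]
```

View pics/w1.png

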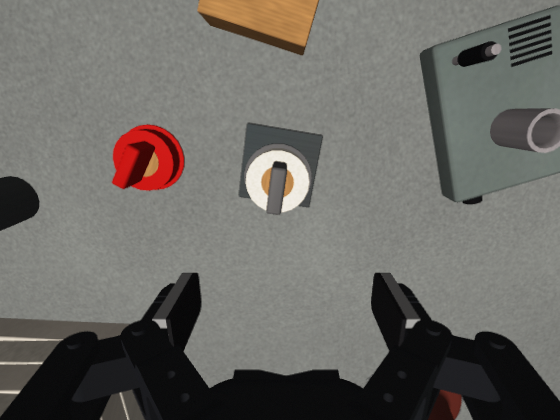

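```bash
cat >> h.py <<'E'
def topview(img,k,cx,cy,z,half=.06,n=400):
    g=np.linspace(-half,half,n); X,Y=np.meshgrid(g,-g)   # right=+x, up=+y
    p=proj(k,np.column_stack([X.ravel()+cx,Y.ravel()+cy,np.full(n*n,z)])).astype(np.float32).reshape(n,n,2)
    return cv2.remap(img,p[...,0],p[...,1],cv2.INTER_CUBIC)
E
python3 - <<'E'
from h import *
a=cv2.imread('pics/w1.png');k=calibration('wrist')
T=topview(a,k,.49,.26,.157);B=topview(a,k,.49,.26,.113)
cv2.imwrite('pics/v3.png',np.hstack([T,B]))
E
```

```text
(no output)
```

View pics/v3.png

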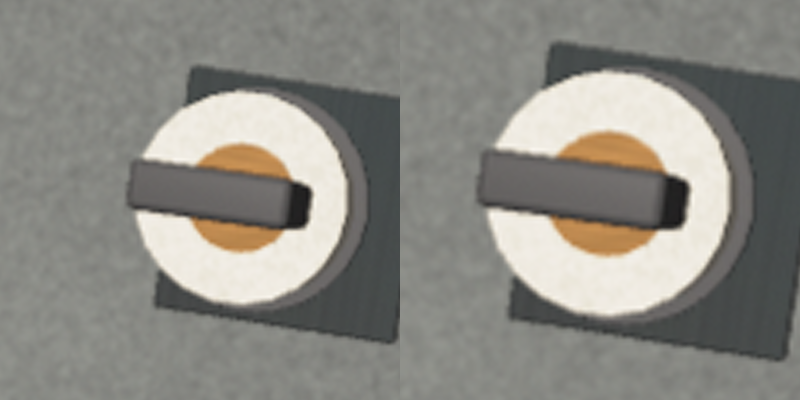

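```bash
python3 -m creep '[[1,0.006,-0.010,0.04,0,0,6.7],[1,0,0,0.04,0,0,0],[1,0,0,0,0,0,0],[1,0,0,0,0,0,0]]' >/dev/null; python3 -c "
from h import *
delta([.493,.262,.122],-6.5)"
```

```text
t 3.6 tcp [0.4924 0.2614 0.2323] yaw -6.47 q6 2.04 tilt 0.09 F [ 0.3 -0.6  0.7] op 0.0857
shift mm [  0.7  -0.7 110.3] turn [0.04 0.08 0.03]
```

```bash
python3 -m creep '[[1,0.0007,-0.0007,0.04,0,0,0],[1,0,0,0.04,0,0,0],[1,0,0,0.03,0,0,0],[1,0,0,0,0,0,0],[0.1,0,0,0,0,0,0],[0,0,0,0,0,0,0],[0,0,0,0,0,0,0],[0,0,0,0,0,0,0],[0,0,0,0,0,0,0],[0,0,0,0,0,0,0],[0,0,0,0,0,0,0],[0,0,0,0,0,0,0]]' 50 | tail -5; python3 -c "
from h import *
delta([.493,.262,.122],-6.5)"
```

```text
t: 4.8
tool_pos: [0.4941, 0.2625, 0.1237]
tool_rot: [-3.136, 0.179, -0.002]
contact_force: [-0.4, -0.7, 5.3]
opening: 0.0151
t 4.8 tcp [0.4941 0.2625 0.1237] yaw -6.53 q6 2.04 tilt 0.1 F [-0.4 -0.7  5.3] op 0.0151
shift mm [-1.1  0.6  1.7] turn [-0.05 -0.09 -0.03]
```

```bash
python3 -m creep '[[0,0,0,-0.01,0,0,0],[0,0,0,-0.02,0,0,0],[0,0,0,-0.02,0,0,0],[0,0,0,-0.02,0,0,0],[0,0,0,-0.03,0,0,0],[0,0,0,-0.04,0,0,0],[0,0,0,-0.04,0,0,0],[0,0,0,0,0,0,0]]' | tail -5; python3 -c "
from h import *
delta([.47,-.038,.31],16.5)"
```

```text
t: 5.6
tool_pos: [0.4956, 0.2631, 0.3094]
tool_rot: [-3.132, 0.179, -0.016]
contact_force: [0.2, -0.8, -2.7]
opening: 0.0149
t 5.6 tcp [0.4956 0.2631 0.3094] yaw -6.53 q6 2.04 tilt 0.63 F [ 0.2 -0.8 -2.7] op 0.0149
shift mm [  8.8 302.   -2. ] turn [ -0.17  -0.61 -23.02]
```

```bash
python3 -m creep '[[0,0.001,0.02,0,0,0,0],[0,0.001,0.04,0,0,0,0],[0,0.001,0.045,0,0,0,0],[0,0.001,0.045,0,0,0,0],[0,0.001,0.045,0,0,0,0],[0,0.001,0.045,0,0,0,0],[0,0.001,0.04,0,0,0,0],[0,0.001,0.02,0,0,0,0],[0,0,0,0,0,0,0],[0,0,0,0,0,0,0],[0,0,0,0,0,0,0]]' | tail -5; python3 -c "
from h import *
from station import get_image
delta([.4705,-.029,.31],-6.5)
k=calibration('wrist');a=get_image('wrist')[:,:,::-1].copy();cv2.imwrite('pics/w2.png',a)
print((-k['R'].T@k['t']).round(3))
T=topview(a,k,.553,-.038,.115,.04);B=topview(a,k,.553,-.038,.0655,.03)
B=np.clip(B.astype(float)*3,0,255).astype(np.uint8)
cv2.imwrite('pics/v4.png',np.hstack([T,B]))
"
```

```text
t: 6.7
tool_pos: [0.4669, -0.0359, 0.3012]
tool_rot: [-3.136, 0.177, 0.003]
contact_force: [-0.7, -0.4, -4.2]
opening: 0.0158
t 6.7 tcp [ 0.4669 -0.0359  0.3012] yaw -6.47 q6 1.45 tilt 0.12 F [-0.7 -0.4 -4.2] op 0.0158
shift mm [ 2.8 -7.3 -8.8] turn [-0.04  0.11  0.03]
[ 0.55  -0.045  0.443]
```

View pics/v4.png

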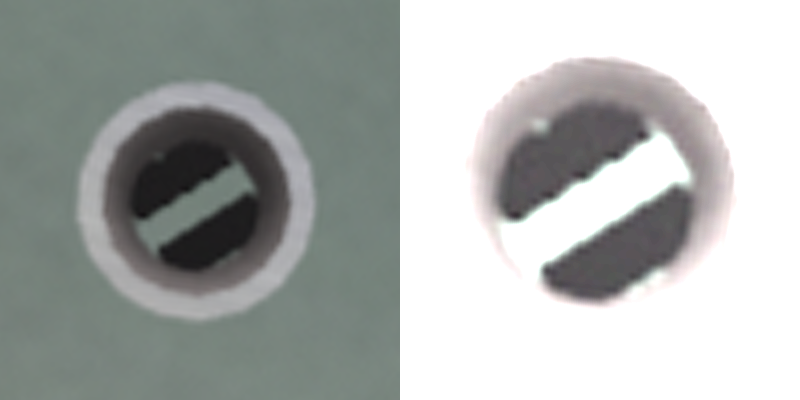

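```bash
python3 -m creep '[[0,0.03,0,0,0,0,0],[0,0.04,0.007,0,0,0,0],[0,0.016,0.005,0,0,0,0],[0,0,0,0,0,0,-6],[0,0,0,0,0,0,-8],[0,0,0,0,0,0,-8],[0,0,0,0,0,0,-8],[0,0,0,0,0,0,-7],[0,0,0,0,0,0,0],[0,0,0,0,0,0,0],[0,0,0,0,0,0,0]]' | tail -5; python3 - <<'E'
from h import *
from station import get_image
delta([.5534,-.0378,.30],30.5)
v=[]
for c in ['side','scene']:
    k=calibration(c);a=get_image(c)[:,:,::-1].copy();cv2.imwrite(f'pics/{c}3.png',a)
    o=ctrl.get_obs();T=o['tool_pos'];R=Ro.from_rotvec(o['tool_rot'])
    zs=np.array([0,-.0187-.0,.02,.0713,.0953])
    g=T+R.apply([-.001,0,-.0187-.004]) # grip pt
    pts=np.array([g,g-[0,0,.052],g-[0,0,.1],g-[0,0,.114],[.5525,-.0383,.115]])
    p=proj(k,pts);print(p.round(1).tolist())
    f=4;cx,cy=p[1:].mean(0);x0,y0=int(cx-50),int(cy-72)
    cr=cv2.resize(a[y0:y0+145,x0:x0+100],None,fx=f,fy=f,interpolation=cv2.INTER_CUBIC)
    for q in p: cv2.circle(cr,(int((q[0]-x0+.5)*f),int((q[1]-y0+.5)*f)),3,(0,0,255),-1)
    v.append(cr)
cv2.imwrite('pics/v5.png',np.hstack(v))
E
```

```text
t: 7.85
tool_pos: [0.5514, -0.058, 0.3023]
tool_rot: [-3.031, -0.824, 0.0]
contact_force: [-1.0, 0.0, -4.6]
opening: 0.0155
t 7.85 tcp [ 0.5514 -0.058   0.3023] yaw 30.42 q6 0.8 tilt 0.01 F [-1.   0.  -4.6] op 0.0155
shift mm [ 11.9 -16.4   2.3] turn [-0.01  0.01 -0.08]
[[299.6, 96.0], [298.5, 118.5], [297.5, 137.7], [297.2, 143.1], [293.0, 182.2]]
[[231.6, 148.4], [233.5, 164.4], [235.0, 178.0], [235.5, 181.8], [245.8, 207.9]]
```

View pics/v5.png

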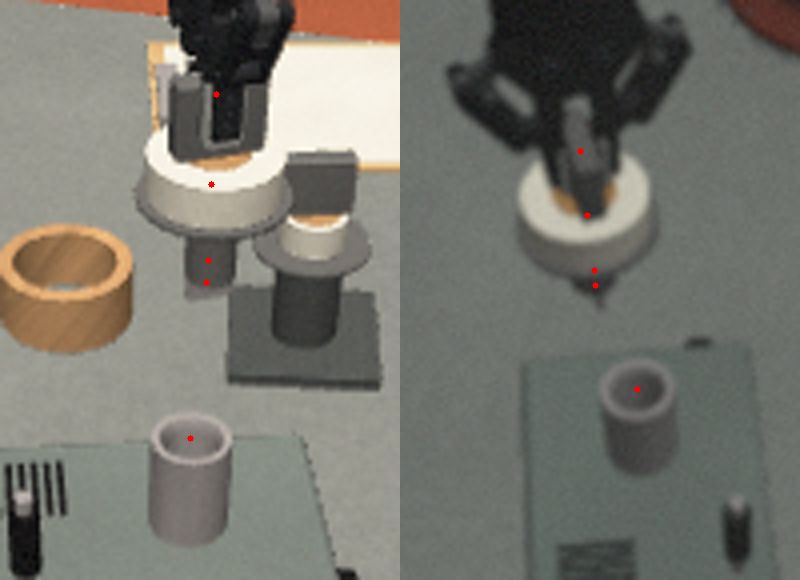

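```bash
python3 -m creep '[[0,0.012,-0.0164,0,0,0,0],[0,0,0,0.02,0,0,0],[0,0,0,0.03,0,0,0],[0,0,0,0.02,0,0,0],[0,0,0,0,0,0,0],[0,0,0,0,0,0,0],[0,0,0,0,0,0,0]]' | tail -5; python3 - <<'E'
from h import *
from station import get_image
delta([.5534,-.0378,.1537],30.5)
v=[]
for c in ['side','scene']:
    k=calibration(c);a=get_image(c)[:,:,::-1].copy()
    o=ctrl.get_obs();T=o['tool_pos'];R=Ro.from_rotvec(o['tool_rot'])
    g=T+R.apply([-.001,0,-.0133])
    pts=np.array([g-[0,0,.052],g-[0,0,.1],g-[0,0,.114],[.5525,-.0383,.115]])
    p=proj(k,pts)
    f=5;cx,cy=p[1:].mean(0);x0,y0=int(cx-40),int(cy-60)
    cr=cv2.resize(a[y0:y0+110,x0:x0+80],None,fx=f,fy=f,interpolation=cv2.INTER_CUBIC)
    for q in p: cv2.circle(cr,(int((q[0]-x0+.5)*f),int((q[1]-y0+.5)*f)),2,(0,0,255),-1)
    v.append(cr)
cv2.imwrite('pics/v6.png',np.hstack(v))
E
```

```text
t: 8.65
tool_pos: [0.5544, -0.0385, 0.2345]
tool_rot: [3.03, 0.825, 0.005]
contact_force: [-0.3, -0.4, -2.8]
opening: 0.0157
t 8.65 tcp [ 0.5544 -0.0385  0.2345] yaw 30.45 q6 0.84 tilt 0.19 F [-0.3 -0.4 -2.8] op 0.0157
shift mm [-0.7 -1.3 80.8] turn [ 0.13 -0.14 -0.05]
```

View pics/v6.png

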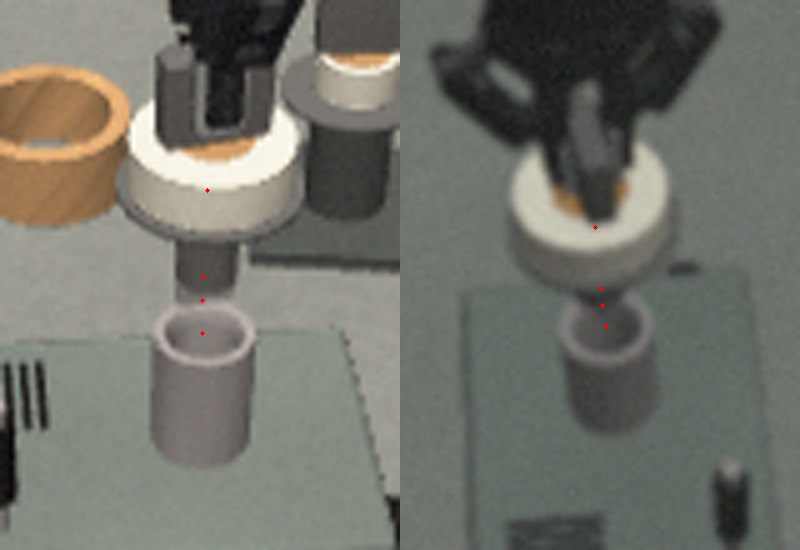

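```bash
python3 -m creep '[[0,-0.0005,-0.001,0.01,0,0,0],[0,0,0,0.01,0,0,0],[0,0,0,0.01,0,0,0],[0,0,0,0.005,0,0,0],[0,0,0,0,0,0,0],[0,0,0,0,0,0,0]]' | tail -5; python3 - <<'E'
from h import *
delta([.5534,-.0378,.1537],30.5)
E
```

```text
t: 9.35
tool_pos: [0.5523, -0.0376, 0.1972]
tool_rot: [-3.031, -0.826, 0.001]
contact_force: [-0.6, -0.5, -3.4]
opening: 0.0151
t 9.35 tcp [ 0.5523 -0.0376  0.1972] yaw 30.47 q6 0.84 tilt 0.04 F [-0.6 -0.5 -3.4] op 0.0151
shift mm [ 0.9  0.7 43.5] turn [-0.02  0.03 -0.03]
```

```bash
python3 -m creep '[[0,0.0004,0.0003,0.005,0,0,0],[0,0,0,0.005,0,0,0],[0,0,0,0.005,0,0,0],[0,0,0,0,0,0,0],[0,0,0,0,0,0,0]]' | tail -5; python3 - <<'E'
from h import *
delta([.5534,-.0378,.1537],30.5)
E
```

```text
t: 9.85
tool_pos: [0.5528, -0.0376, 0.1821]
tool_rot: [-3.031, -0.826, 0.001]
contact_force: [0.2, -0.2, -2.8]
opening: 0.0152
t 9.85 tcp [ 0.5528 -0.0376  0.1821] yaw 30.47 q6 0.84 tilt 0.04 F [ 0.2 -0.2 -2.8] op 0.0152
shift mm [ 0.5  0.5 28.4] turn [-0.03  0.03 -0.03]
```

Free so far with no side load; continue to the expected dog-top height.

```bash
python3 -m creep '[[0,0,0,0.004,0,0,0],[0,0,0,0.004,0,0,0],[0,0,0,0.004,0,0,0],[0,0,0,0.003,0,0,0],[0,0,0,0,0,0,0],[0,0,0,0,0,0,0]]' | tail -5; python3 - <<'E'
from h import *
delta([.5534,-.0378,.1537],30.5)
E
```

```text
t: 10.45
tool_pos: [0.5529, -0.0377, 0.1673]
tool_rot: [-3.031, -0.826, 0.0]
contact_force: [-0.2, -0.5, -3.2]
opening: 0.0153
t 10.45 tcp [ 0.5529 -0.0377  0.1673] yaw 30.47 q6 0.84 tilt 0.02 F [-0.2 -0.5 -3.2] op 0.0153
shift mm [ 0.4  0.4 13.6] turn [-0.01  0.02 -0.03]
```

```bash
python3 -m creep '[[0,0,0,0.001,0,0,0],[0,0,0,0.001,0,0,0],[0,0,0,0.001,0,0,0],[0,0,0,0,0,0,0],[0,0,0,0,0,0,0]]' | tail -5
```

```text
t: 10.95
tool_pos: [0.5529, -0.0377, 0.1644]
tool_rot: [-3.031, -0.826, 0.0]
contact_force: [0.4, -0.0, -3.3]
opening: 0.0152
```

```bash
python3 -m creep '[[0,0,0,0.001,0,0,0],[0,0,0,0.001,0,0,0],[0,0,0,0,0,0,0],[0,0,0,0,0,0,0]]' | tail -5
```

```text
t: 11.35
tool_pos: [0.5529, -0.0377, 0.1623]
tool_rot: [-3.031, -0.826, 0.0]
contact_force: [-0.0, -0.6, -2.6]
opening: 0.0156
```

Below the dog-top height and still free: the blade seems to be in the slot. Continue gently.

```bash
python3 -m creep '[[0,0,0,0.001,0,0,0],[0,0,0,0.001,0,0,0],[0,0,0,0.001,0,0,0],[0,0,0,0,0,0,0],[0,0,0,0,0,0,0]]' | tail -5; python3 -m creep '[[0,0,0,0.001,0,0,0],[0,0,0,0.001,0,0,0],[0,0,0,0,0,0,0],[0,0,0,0,0,0,0]]' | tail -5
```

```text
t: 11.85
tool_pos: [0.5529, -0.0377, 0.1593]
tool_rot: [-3.031, -0.826, 0.0]
contact_force: [-0.7, 0.1, -3.7]
opening: 0.0157
t: 12.25
tool_pos: [0.5529, -0.0377, 0.1573]
tool_rot: [-3.031, -0.826, 0.0]
contact_force: [-0.6, -0.4, -3.7]
opening: 0.0154
```

```bash
python3 -m creep '[[0,0,0,0.001,0,0,0],[0,0,0,0.001,0,0,0],[0,0,0,0,0,0,0],[0,0,0,0,0,0,0]]' | tail -5; python3 -m creep '[[0,0,0,0.001,0,0,0],[0,0,0,0,0,0,0],[0,0,0,0,0,0,0]]' | tail -5
```

```text
t: 12.65
tool_pos: [0.5529, -0.0377, 0.1554]
tool_rot: [-3.031, -0.826, 0.0]
contact_force: [-0.3, 0.1, -4.1]
opening: 0.0154
t: 12.95
tool_pos: [0.5529, -0.0377, 0.1543]
tool_rot: [-3.031, -0.826, 0.0]
contact_force: [0.4, 0.4, -4.1]
opening: 0.0154
```

```bash
for i in 1 ; do python3 -m creep '[[0,0,0,0.0007,0,0,0],[0,0,0,0,0,0,0],[0,0,0,0,0,0,0]]' | tail -4; python3 -m creep '[[0,0,0,0.0007,0,0,0],[0,0,0,0,0,0,0],[0,0,0,0,0,0,0]]' | tail -4;  done
```

```text
tool_pos: [0.553, -0.0377, 0.1539]
tool_rot: [3.031, 0.826, 0.0]
contact_force: [0.1, 0.1, -2.3]
opening: 0.0154
tool_pos: [0.5532, -0.0377, 0.1538]
tool_rot: [3.031, 0.826, 0.001]
contact_force: [-2.9, -0.4, 1.7]
opening: 0.015
```

```bash
python3 -m creep '[[0.5,0,0,0,0,0,0],[1,0,0,0,0,0,0],[1,0,0,0,0,0,0],[1,0,0,0,0,0,0],[1,0,0,0,0,0,0],[1,0,0,0,0,0,0],[1,0,0,0,0,0,0]]' | tail -3; python3 -m creep '[[1,0,0,-0.02,0,0,0],[1,0,0,-0.03,0,0,0],[1,0,0,-0.04,0,0,0],[1,0,0,-0.04,0,0,0],[1,0,0,-0.03,0,0,0],[1,-0.04,0,0,0,0,0],[1,-0.04,0,0,0,0,0],[1,0,0,0,0,0,0],[1,0,0,0,0,0,0]]' | tail -5; python3 - <<'E'
from h import *
from station import get_image
k=calibration('wrist');w=get_image('wrist')[:,:,::-1].copy()
s=calibration('side');a=get_image('side')[:,:,::-1].copy()
T=topview(w,k,.5525,-.0383,.143)
W=topview(w,k,.5525,-.0383,.187)
p=proj(s,[.5525,-.0383,.14])[0];x0,y0=int(p[0]-50),int(p[1]-50)
c=cv2.resize(a[y0:y0+100,x0:x0+100],(400,400),interpolation=cv2.INTER_CUBIC)
ang=np.linspace(0,2*np.pi,200);q=proj(s,np.column_stack([.5525+.042*np.cos(ang),-.0383+.042*np.sin(ang),np.full(200,.119)]))
for u,v in q: cv2.circle(c,(int((u-x0+.5)*4),int((v-y0+.5)*4)),1,(0,0,255),-1)
cv2.imwrite('pics/v7.png',np.vstack([np.hstack([T,c])]))
E
```

```text
tool_rot: [3.031, 0.826, 0.0]
contact_force: [0.2, 0.3, -0.1]
opening: 0.0854
t: 15.15
tool_pos: [0.4837, -0.0785, 0.3132]
tool_rot: [3.031, 0.824, 0.002]
contact_force: [0.2, -0.1, 0.4]
opening: 0.0853
```

View pics/v7.png

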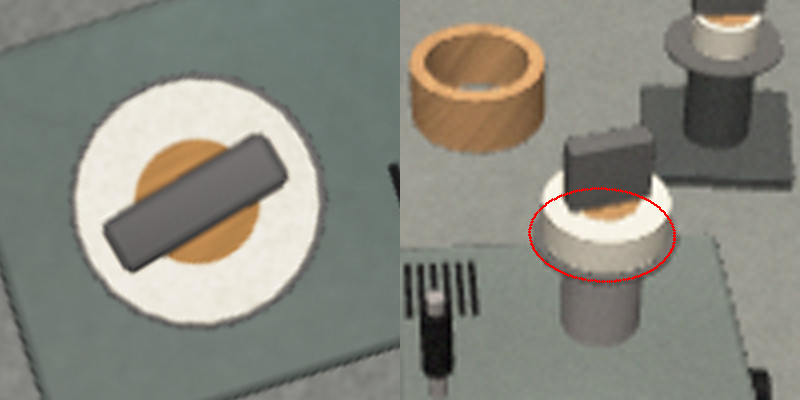

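```bash
python3 -c "
from station import finish_job
print(finish_job())"
```

```text
the job is handed in; nothing more can be done
None
```

The full label spool is loaded in the rewinder and the job was handed in after about 15 s of robot time. I took the white-roll spool from the left stand at about (0.493, 0.262), not the red look-alike. The wrist camera could see down the tube, and it showed the drive slot at about 30.5° from world x. I turned the spool to that angle above the tube, so the blade went straight into the slot and no search turning was needed.

**Seating:** The spool slid past the dog top with no change in force. It met the rim at tool height 0.1538 m, against a predicted 0.1537 m, and the contact force changed by only about 4 N.

**After release:** The wrist view showed the roll centred on the tube's axis within about 0.5 mm, with its top at the height for fully home. The side view showed the spool upright.

**Bystanders:** In that last side picture, the used-up spool and the tape roll looked undisturbed. I did not re-measure their positions. The carton was not in the last pictures, but the arm never went down near it.

**Checks that failed or were limited:**
- Two moves went wrong in free space: one used mm where metres were needed (the robot clipped it), and one had a sideways sign error of about 20 mm, which I corrected before lowering the spool. Neither touched anything.
- My overlay hid the flange rim in the last side view, so the gap under the flange was inferred from the contact height and the roll-top size, not seen directly.

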